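# Push the oblong mould up the filling rest

## Task

Push the oblong aluminium mould from the landing up the shallow ramp of the filling rest, without lifting it off the rest, and leave it lying flat on the ramp with its front end against the stop at the top. Leave the round cup mould where it stands.

Things in the scene. Friction and masses are not known exactly. Their poses are not given: they have to be found in the camera images.
- mould: Oblong open-topped casting mould of bare aluminium, about 0.25 kg: 80 long (its x axis) x 48 wide (y) x 30 mm high (z), walls 6 mm thick, empty. Origin: centre of its underside. Starts on the landing at the foot of the ramp, in either of the two lanes, its x axis roughly up the lane.
- deck: Grey sheet-metal ramp at 10 degrees. Origin: on its surface at the foot of the top stop's face, midway between its two lanes. x: up the slope; y: across, left when looking uphill; z: square to the surface. Ramp from x = -190 mm to 0, where a stop 24 high x 8 mm thick closes both lanes. Lanes 60 mm wide, centred on y = +36 and -36. Mould against the stop: origin at x = -40, z = 0; friction holds it.
- rest: The fixed filling rest that carries the ramp. Origin on the bench; x: level, uphill; z: up. Its level landing (x = -190 to -30 mm, surface 8 mm above the bench, low end open) meets the ramp's foot at x = -30 without a step. The same two lanes run on through landing and ramp, parted by a 12 mm wide rib and edged by 6 mm lips, all 10 mm high.
- cup: Round open-topped cup mould of bare aluminium, a bystander: diameter 50, height 30 mm. Origin: centre of its underside. It stands on the landing in the other lane and is to stay there.
There are look-alikes about, which are no part of the job. What is shaped like the mould but brown is not meant.

How it is judged:
By the outcome, as a careful person would: the job done as asked, in the order asked, and still so for the second after the job is handed in, with the robot touching nothing.
It also fails if it takes over 35 s, if anything falls off the work surface, if the arm or the gripper's body presses on something with over 40 N, if the wrist force passes 120 N, or if a joint passes its speed limit or range.

## Robot

A 6-joint arm with a two-finger parallel gripper is mounted at the origin on the work surface. World frame = base frame: x ahead of the robot, y to its left, z up, the work surface at z = 0. Lengths are in m, angles in rad, forces in N, time in s.
With the tool pointing down it reaches from about 0.225 to 0.875 m from the base axis. Payload 3.4 kg.
Tool frame: the origin (TCP) lies at the very end of the fingers, on their centre line; the grasp point (between the pads) lies 19 mm behind it (grasp_offset is the distance from the TCP to the grasp point, in m); y points along the fingers, z is the direction in which the jaws open and shut, and the axes are right-handed (so a half turn about y gives the same grasp; the last joint's range is limited). The gripper opens to 85 mm and grips with 20 to 120 N. Pads are 22 mm wide; open, the fingers measure 114 mm over their backs; the gripper's body (76 mm by 85 mm) begins 54 mm behind the grasp point. The pads swing forward as they close: fully open they stand 13 mm farther back than shut.
Start: joints at [-1.295, 0.276, 1.505, -0, 1.361, -0.121], TCP at [0.222, -0.53, 0.231] pointing down, gripper open.
Joint ranges: [-2.89, 2.89], [-0.75, 2.08], [0.22, 2.7], [-1.18, 4.32], [0.11, 2.71], [-2.7, 2.7]. Speed limits (rad/s): [2.57, 2.57, 3.14, 3.14, 3.14, 3.14].

## Interface

Orientations are given as a unit quaternion [w, x, y, z].
In Python, from rig import get_state, get_image, sign_off, grasp_offset gives the robot as it stands.
- The arm moves only by the shell command python3 -m jog 'ROWS' [FORCE]. ROWS is JSON, one flat list of numbers, 7 for each row, row after row: the closure in counts, from 0 (fully open) to 255 (shut), then the shift along the tool's x, y, z in cm, then the turn, a rotation vector about the tool's x, y, z in units of 8 degrees (1.0 is 8 degrees). In form: [jaw, tx, ty, tz, rx, ry, rz, jaw, tx, ty, tz, rx, ry, rz, ...]. A call has 1 to 12 rows; each row is the pose to reach, as a shift and turn from the pose commanded when the call began, along the tool's axes at that moment; what a row does not reach only later rows make up. A row lasts 1/8 s, in which the tool goes at most 62.5 mm and 10.7 degrees, less where a joint would pass 70% of its speed; a pose out of reach is approached as far as the arm can. A call with a gripper value outside its range is refused whole. The fingers move at their own pace and stop on an object; FORCE is the grip in N (left out, the last holds). Time passes only in rows, so rows that repeat a pose let the fingers close. It gives the time, the measured TCP pose, the force and the opening at its end, in the units of the state.
- get_state(): the state, without advancing time (a new reading comes with each control period).
- get_image(name): name is "side" or "top" or "wrist"; returns a dict with "color" (480x640x3 uint8, blue, green, red), "mtx" (3x3 intrinsics, pixels), "k1" (the pictures are not rectified: a ray, as slopes to the right and down, at radius r is drawn at 1 + k1 r^2 times it, then the intrinsics apply), "R" (3x3) and "t" (3): a world point X has camera coordinates R X + t; the wrist camera has in their place "tool_from_camera" (4x4, takes a point from camera to tool coordinates, whose origin is the TCP and whose axes are the tool frame's). Camera axes: x right, y down, z forward; pixel columns grow to the right and rows downward; lengths in m; the calibration is good to about 2 mm. A picture is of the moment at which its call begins: read the wrist's pose just before it. There is no depth.
- sign_off(): hands the job in, once; it reports no verdict.
The state is a dict: "clock": time; "qpos": joint angles; "qd": joint speeds; "effort": joint torques, N m; "position": TCP position; "ee_rot": TCP orientation; "contact_force": force on the tool from outside, world axes, zero at the start; "moment": the same for the moment, N m; "width": finger opening in m.
Only numpy, scipy, OpenCV 4.12 (cv2) and the standard library are available. Lean on these libraries where they do the work, as an engineer would, in place of code of your own. Each camera call takes 0.05 s, during which the arm holds its last target.

## Working session

There is one attempt and no reset: what is moved stays moved. The work goes in short steps, Python scripts to look and compute and a shell command to move; the robot and the scene stay as the last step left them, time stands still between calls to the robot, and variables do not carry over. Pictures are saved under pics/ and viewed, and the job is handed in when it is done.

```bash
ls; mkdir -p pics; python3 - <<'E'
from rig import *
import cv2
s=get_state();print(s, grasp_offset)
for n in("top","side"):
    im=get_image(n);cv2.imwrite(f"pics/{n}0.png",im["color"]);print(n,im["mtx"],im["k1"],im["R"],im["t"])
E
```

```text
pics
{'clock': 0.0, 'qpos': array([-1.29498251e+00,  2.76592238e-01,  1.50612278e+00,  1.30475522e-05,
        1.36069899e+00, -1.20964763e-01]), 'qd': array([-9.84484283e-04,  6.22396690e-04,  4.72996300e-05,  6.09805628e-05,
       -9.57199619e-04, -3.05613318e-03]), 'effort': array([-1.83575685e-03, -4.16775155e+01, -2.45807147e+01, -4.54766623e-04,
        1.11014169e-02,  8.20174733e-06]), 'position': array([ 0.22208291, -0.52981437,  0.23044541]), 'ee_rot': array([ 0.13931769, -0.13940831,  0.69387936, -0.69259464]), 'contact_force': array([-1.0621257 , -0.60273012, -0.69722499]), 'moment': array([-0.04905596, -0.012541  ,  0.03532575]), 'width': 0.08541724100365324} 0.0187
top [[526.22585124   0.         327.35431971]
 [  0.         526.22585124 239.60351235]
 [  0.           0.           1.        ]] 0.05185058347643096 [[ 1.02209722e-03 -9.99999255e-01 -6.66825777e-04]
 [-9.97544105e-01 -9.72887065e-04 -7.00343585e-02]
 [ 7.00336577e-02  7.36770046e-04 -9.97544357e-01]] [0.02323163 0.55626681 0.80630982]
side [[464.12449958   0.         316.74682704]
 [  0.         464.12449958 238.29616333]
 [  0.           0.           1.        ]] -0.09686102896596964 [[ 0.92109253 -0.38933795 -0.00212432]
 [-0.22126114 -0.51895274 -0.82567037]
 [ 0.32036239  0.76098884 -0.56414885]] [-0.4914213   0.15607233  0.51301756]
```

View pics/top0.png

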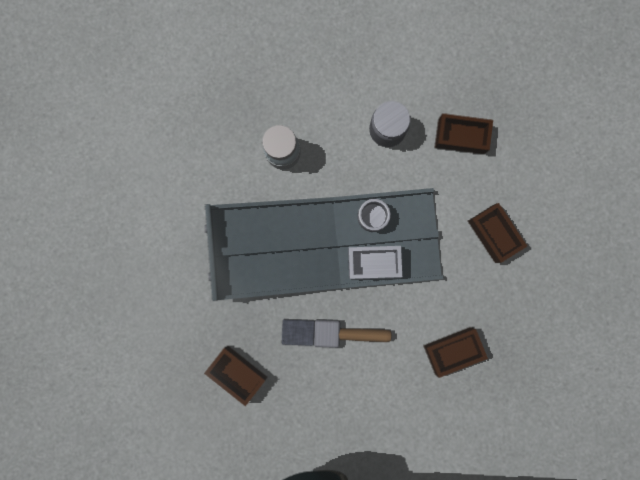

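View pics/side0.png

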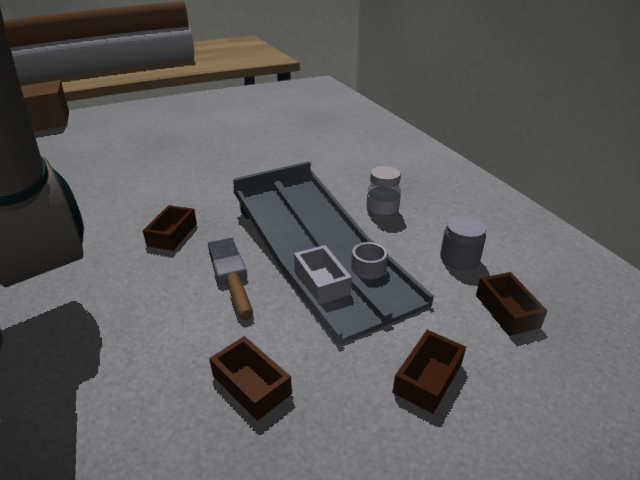

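The top view shows the mould at about (376,263) in the near lane and the cup at (374,215) in the far lane. The stop is at the left, around x=215, so uphill is world +y. Next I'll measure these.

```bash
cat > h.py <<'E'
import numpy as np, cv2
from rig import *
from scipy.spatial.transform import Rotation as Ro
def ray(im,uv,tool=None):
    uv=np.atleast_2d(np.float64(uv))
    d=np.array([im["k1"],0,0,0,0.])
    p=cv2.undistortPoints(uv.reshape(-1,1,2),im["mtx"],d).reshape(-1,2)
    v=np.c_[p,np.ones(len(p))]
    if "R" in im: R=im["R"].T; c=-R@im["t"]
    else:
        T=im["tool_from_camera"]; pos,Rt=tool; R=Rt@T[:3,:3]; c=pos+Rt@T[:3,3]
    return c,v@R.T
def onz(im,uv,z,tool=None):
    c,d=ray(im,uv,tool); return c+d*((z-c[2])/d[:,2])[:,None]
def proj(im,X):
    X=np.atleast_2d(X); r,_=cv2.Rodrigues(im["R"])
    return cv2.projectPoints(X,r,im["t"],im["mtx"],np.array([im["k1"],0,0,0,0.]))[0].reshape(-1,2)
def tri(ia,ua,ib,ub,ta=None,tb=None):
    ca,da=ray(ia,ua,ta); cb,db=ray(ib,ub,tb); da=da[0];db=db[0]
    A=np.stack([da,-db],1); s=np.linalg.lstsq(A,cb-ca,rcond=None)[0]
    p,q=ca+s[0]*da,cb+s[1]*db
    return (p+q)/2,np.linalg.norm(p-q)
def wxyz(q): return Ro.from_quat([q[1],q[2],q[3],q[0]])
E
python3 - <<'E'
from h import *
s=get_state(); print(wxyz(s["ee_rot"]).as_matrix().round(3))
t=get_image("top");sd=get_image("side")
c=t["color"][180:310,195:455];cv2.imwrite("pics/tc.png",cv2.resize(c,None,fx=3,fy=3,interpolation=cv2.INTER_CUBIC))
c=sd["color"][150:350,220:450];cv2.imwrite("pics/sc.png",cv2.resize(c,None,fx=3,fy=3,interpolation=cv2.INTER_CUBIC)[:600])
g=t["color"].astype(int); 
for (u,v) in [(376,250),(360,265),(376,263),(280,230),(280,270),(420,215),(420,262),(300,380)]: print(u,v,g[v,u])
E
```

```text
[[-0.922 -0.     0.386]
 [-0.386  0.002 -0.922]
 [-0.    -1.    -0.002]]
376 250 [114 108 107]
360 265 [104  98  96]
376 263 [163 157 154]
280 230 [90 85 77]
280 270 [88 85 77]
420 215 [99 96 87]
420 262 [97 93 85]
300 380 [137 138 135]
```

View pics/tc.png

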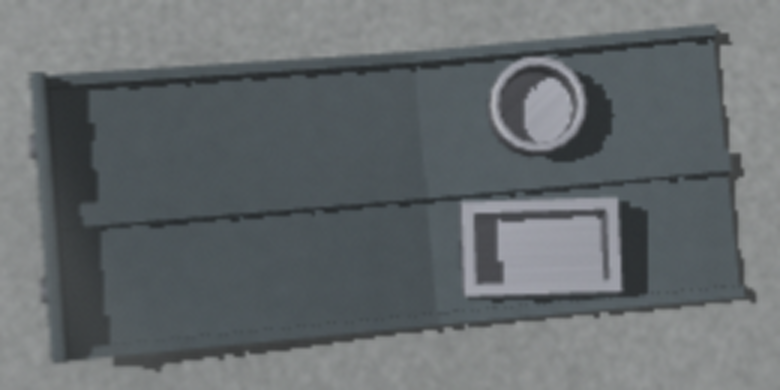

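View pics/sc.png

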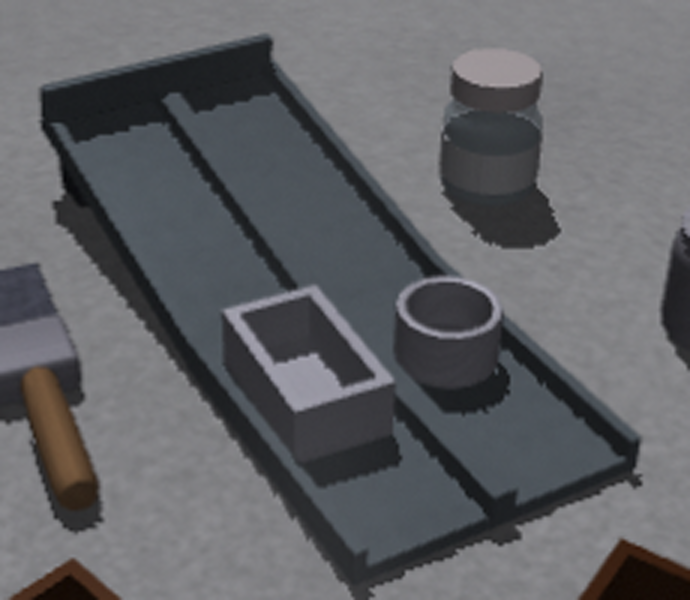

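The zoomed views show the mould rim and the rest's corners clearly. I'll mask the mould by colour and triangulate its rim corners and the rest's corners from both views.

```bash
python3 - <<'E'
from h import *
t=get_image("top");sd=get_image("side")
def pk(o,p): return [o[0]+(p[0]+.5)/3-.5,o[1]+(p[1]+.5)/3-.5]
T=(195,180);S=(220,150)
pts={"m up outer(robot)":((466,298),(222,313)),"m up inner":((463,200),(318,288)),"m low inner":((618,198),(393,382)),"m low outer":((622,291),(294,410)),
"stop top robot":((55,360),(42,90)),"stop top far":((35,73),(268,37)),"low far lip top":((718,30),(637,437)),"low robot lip top":((750,296),(362,556)),"rib low top":((738,172),(516,493))}
P={}
for k,(a,b) in pts.items():
    p,e=tri(t,pk(T,a),sd,pk(S,b));P[k]=p;print(k,p.round(4),round(e*1e3,1))
# mask
for n,im,roi in(("top",t,(335,235,80,60)),("side",sd,(285,240,75,70))):
    g=im["color"].astype(int);x,y,w,h=roi;c=g[y:y+h,x:x+w]
    m=((c[...,2]-0.87*c[...,0]>0)&(c.max(2)>125)).astype(np.uint8)
    print(n,c[h//2,w//2])
    cs=cv2.findContours(m,cv2.RETR_EXTERNAL,cv2.CHAIN_APPROX_NONE)[0];k=max(cs,key=cv2.contourArea)
    r=cv2.minAreaRect(k);print(r,(np.array(cv2.boxPoints(r))+[x,y]).round(1).tolist())
    if n=="top": 
        q=onz(t,np.array(cv2.boxPoints(r))+[x,y],.038);print(q.round(4),q.mean(0))
E
```

```text
m up outer(robot) [ 0.4945 -0.0108  0.037 ] 0.4
m up inner [ 0.5441 -0.0092  0.0364] 1.3
m low inner [ 0.5449 -0.0881  0.0379] 1.8
m low outer [ 0.4977 -0.0897  0.039 ] 1.4
stop top robot [0.4642 0.1919 0.0627] 0.5
stop top far [0.6056 0.2041 0.0635] 1.2
low far lip top [ 0.6349 -0.1439  0.02  ] 0.6
low robot lip top [ 0.4961 -0.159   0.0191] 0.3
rib low top [ 0.5635 -0.1546  0.0231] 7.2
top [161 154 152]
((39.92008590698242, 26.602664947509766), (31.3825740814209, 52.23765563964844), 88.09085083007812) [[348.3, 246.8], [400.5, 245.0], [401.5, 276.4], [349.3, 278.2]]
[[ 0.5439 -0.0083  0.038 ]
 [ 0.5467 -0.0882  0.038 ]
 [ 0.4988 -0.0894  0.038 ]
 [ 0.496  -0.0098  0.038 ]] [ 0.52136096 -0.04894776  0.038     ]
side [164 151 153]
((37.5, 25.0), (51.497703552246094, 33.13057327270508), 54.462318420410156) [[294.1, 253.7], [321.0, 234.4], [350.9, 276.3], [324.0, 295.6]]
```

```bash
cat >> h.py <<'E'
th=np.radians(95.1)
U=np.array([np.cos(th),np.sin(th),0]);L=np.array([-np.sin(th),np.cos(th),0]);Z=np.array([0,0,1.])
O=np.array([.5655,-.1515,0])+.190*U
def rest(x,y,z): return O+x*U+y*L+z*Z
def inrest(p): d=np.asarray(p)-O; return np.array([d@U,d@L,d[2]])
a=np.radians(10)
X=U*np.cos(a)+Z*np.sin(a); N=-U*np.sin(a)+Z*np.cos(a)
RT=np.stack([-X,-N,np.cross(-X,-N)],1)   # tool axes on deck
def row(p,R=RT):
    s=get_state();R0=wxyz(s["ee_rot"]).as_matrix()
    return (R0.T@(p-s["position"])*100).round(2),(np.degrees(Ro.from_matrix(R0.T@R).as_rotvec())/8).round(3)
E
python3 - <<'E'
from h import *
t=get_image("top")
def pk(o,p): return [o[0]+(p[0]+.5)/3-.5,o[1]+(p[1]+.5)/3-.5]
q=onz(t,[pk((195,180),p) for p in [(418,68),(437,310),(735,172)]],.008)
for k in q: print("crease, rib low end",inrest(k).round(4))
for k in [(.4961,-.159,.0191),(.6349,-.1439,.02),(.4642,.1919,.0627),(.6056,.2041,.0635),(.4945,-.0108,.037),(.5441,-.0092,.037),(.5449,-.0881,.0379),(.4977,-.0897,.0385)]: print(inrest(k).round(4))
print(RT.round(3)); print(row(rest(-.155,.037,.13))); print(row(rest(-.155,.037,.016)))
E
```

```text
crease, rib low end [-0.0305 -0.0657  0.008 ]
crease, rib low end [-0.029   0.0632  0.008 ]
crease, rib low end [-0.1927  0.0044  0.008 ]
[-0.1913  0.0698  0.0191]
[-0.1886 -0.0698  0.02  ]
[0.161  0.0704 0.0627]
[ 0.1606 -0.0716  0.0635]
[-0.0435  0.0582  0.037 ]
[-0.0464  0.0087  0.037 ]
[-0.125   0.0149  0.0379]
[-0.1224  0.062   0.0385]
[[ 0.088 -0.015  0.996]
 [-0.981  0.173  0.089]
 [-0.174 -0.985  0.   ]]
(array([-43.83,  10.12, -26.12]), array([-0.787, -9.022,  1.077]))
(array([-43.83,  21.52, -26.11]), array([-0.787, -9.022,  1.077]))
```

The ramp foot crease comes out at rest x = -30 ±1 mm, and the mould rim at z ≈ 38 mm. Both agree with the stated geometry. I'll move above the spot behind the mould.

```bash
python3 -m jog '[195,-43.8,10.1,-26.1,-0.79,-9.02,1.08, 195,-43.8,10.1,-26.1,-0.79,-9.02,1.08, 195,-43.8,10.1,-26.1,-0.79,-9.02,1.08, 195,-43.8,10.1,-26.1,-0.79,-9.02,1.08, 195,-43.8,10.1,-26.1,-0.79,-9.02,1.08, 195,-43.8,10.1,-26.1,-0.79,-9.02,1.08, 195,-43.8,10.1,-26.1,-0.79,-9.02,1.08, 195,-43.8,10.1,-26.1,-0.79,-9.02,1.08, 195,-43.8,10.1,-26.1,-0.79,-9.02,1.08, 195,-43.8,10.1,-26.1,-0.79,-9.02,1.08, 195,-43.8,10.1,-26.1,-0.79,-9.02,1.08, 195,-43.8,10.1,-26.1,-0.79,-9.02,1.08]' 30
python3 - <<'E'
from h import *
s=get_state();print(s["clock"],inrest(s["position"]),s["width"],s["contact_force"])
print(row(rest(-.155,.037,.017)))
im=get_image("wrist");cv2.imwrite("pics/w1.png",im["color"])
cv2.imwrite("pics/side1.png",get_image("side")["color"])
E
```

```text
clock: 1.85
position: [0.5249, -0.1219, 0.1307]
ee_rot: [0.561, -0.478, 0.521, -0.431]
contact_force: [-0.1, 0.4, -0.3]
width: 0.0198
1.85 [-0.15693673  0.03785763  0.13073577] 0.019812526965126996 [-0.12931669  0.44523843 -0.30690048]
(array([ 1.78, 11.24,  0.08]), array([-0.005, -0.015,  0.006]))
```

View pics/w1.png

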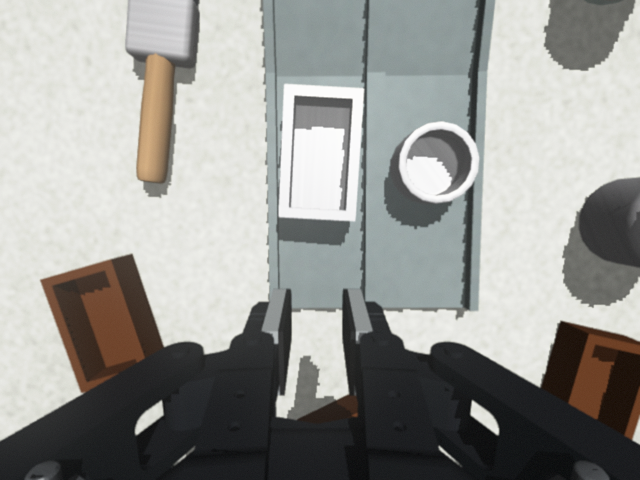

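View pics/side1.png

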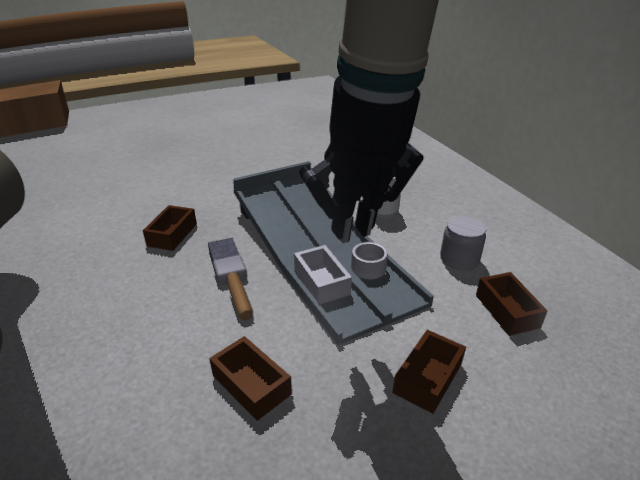

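The wrist view shows both fingertips, at columns 265–375, lined up with the mould at 280–360. The cup is well clear at 400–480. I'll descend behind the mould.

```bash
python3 -m jog '[195,0.6,4,0.05,0,0,0, 195,1.2,8,0.05,0,0,0, 195,1.7,10.6,0.05,0,0,0, 195,1.8,11.2,0.05,0,0,0, 195,1.8,11.2,0.05,0,0,0, 195,1.8,11.2,0.05,0,0,0]'
python3 - <<'E'
from h import *
s=get_state();print(s["clock"],inrest(s["position"]),s["contact_force"])
for x in (-.145,-.135,-.125,-.10,-.07,-.045): print(x,row(rest(x,.037,.017)))
cv2.imwrite("pics/side2.png",get_image("side")["color"][150:400,200:500])
E
```

```text
clock: 2.7
position: [0.5266, -0.1192, 0.0181]
ee_rot: [0.562, -0.478, 0.52, -0.431]
contact_force: [-0.1, -0.3, -0.2]
width: 0.0201
2.7 [-0.15438665  0.03584165  0.01810477] [-0.13373757 -0.33771593 -0.17053081]
-0.145 (array([-0.91,  0.27, -0.12]), array([-0.017, -0.   ,  0.009]))
-0.135 (array([-1.89,  0.44, -0.12]), array([-0.017, -0.   ,  0.009]))
-0.125 (array([-2.88,  0.62, -0.12]), array([-0.017, -0.   ,  0.009]))
-0.1 (array([-5.34,  1.05, -0.12]), array([-0.017, -0.   ,  0.009]))
-0.07 (array([-8.29,  1.56, -0.12]), array([-0.017, -0.   ,  0.009]))
-0.045 (array([-10.76,   1.99,  -0.12]), array([-0.017, -0.   ,  0.009]))
```

View pics/side2.png

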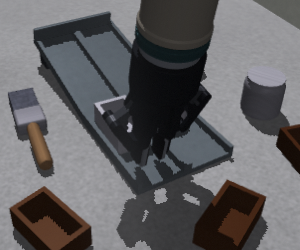

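The fingers are down behind the mould inside the lane. I'll push slowly along the landing.

```bash
python3 -m jog '[195,-0.5,0.09,-0.1,0,0,0, 195,-1,0.18,-0.1,0,0,0, 195,-1.4,0.25,-0.1,0,0,0, 195,-1.8,0.32,-0.1,0,0,0, 195,-2.2,0.39,-0.1,0,0,0, 195,-2.6,0.46,-0.1,0,0,0, 195,-3,0.53,-0.1,0,0,0, 195,-3.4,0.6,-0.1,0,0,0, 195,-3.8,0.67,-0.1,0,0,0, 195,-4.2,0.74,-0.1,0,0,0, 195,-4.6,0.81,-0.1,0,0,0, 195,-5,0.88,-0.1,0,0,0]'
python3 - <<'E'
from h import *
s=get_state();print(s["clock"],inrest(s["position"]),s["contact_force"])
for x in (-.09,-.07,-.045): print(x,row(rest(x,.036,.017)))
cv2.imwrite("pics/top3.png",get_image("top")["color"][150:330,180:460])
cv2.imwrite("pics/w3.png",get_image("wrist")["color"])
E
```

```text
clock: 4.25
position: [0.5201, -0.0679, 0.0169]
ee_rot: [0.561, -0.478, 0.521, -0.43]
contact_force: [0.6, -2.4, 0.1]
width: 0.0198
4.25 [-0.10265336  0.03780356  0.01686288] [ 0.60881562 -2.38206663  0.12842925]
-0.09 (array([-1.25,  0.21,  0.18]), array([ 0.001, -0.002, -0.001]))
-0.07 (array([-3.22,  0.55,  0.18]), array([ 0.001, -0.002, -0.001]))
-0.045 (array([-5.68,  0.99,  0.18]), array([ 0.001, -0.002, -0.001]))
```

View pics/w3.png

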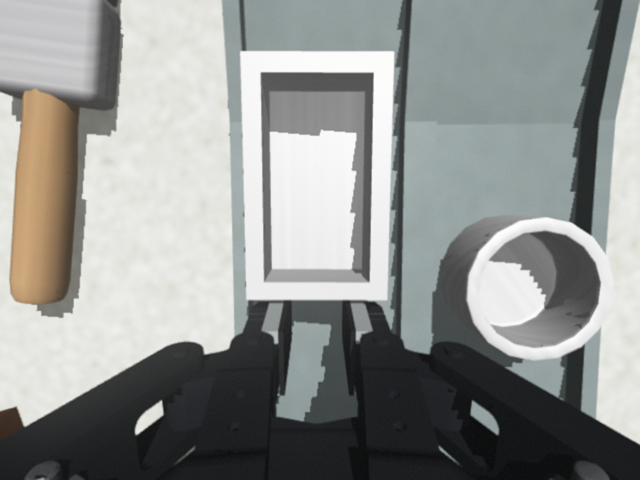

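View pics/top3.png

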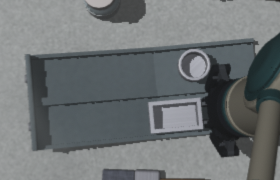

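Two-finger contact has squared the mould to the lane, with a push force of 2.4 N. Before the gripper passes the cup, I'll check the clearance between its knuckles and the cup.

```bash
python3 - <<'E'
from h import *
c=get_image("side")["color"][180:340,250:430]
cv2.imwrite("pics/side4.png",cv2.resize(c,None,fx=3.5,fy=3.5,interpolation=cv2.INTER_CUBIC))
E
```

```text
(no output)
```

View pics/side4.png

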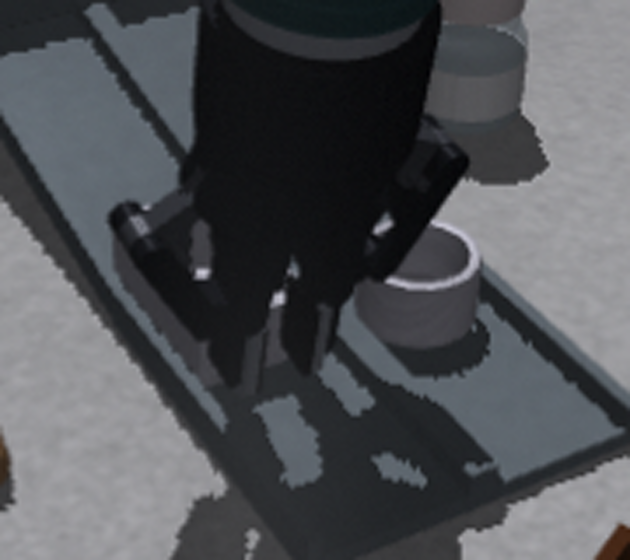

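```bash
python3 - <<'E'
from h import *
s=get_state();R0=wxyz(s["ee_rot"]).as_matrix()
w=get_image("wrist");sd=get_image("side");t=get_image("top")
for a,b in [((448,352),(356.5,258)),((440,345),(354,260)),((390,345),(335.5,287))]:
    p,e=tri(w,a,sd,b,(s["position"],R0)); print(inrest(p).round(4),e)
print("cup",inrest(onz(t,[[374.5,215]],.038)[0]))
E
```

```text
[-0.1053 -0.0044  0.0485] 0.0006252411533017727
[-0.104  -0.0022  0.0454] 0.0006491855782896648
[-0.1107  0.0183  0.0162] 0.02114817172974552
cup [-0.09005701 -0.03648423  0.038     ]
```

The knuckle sits at lateral -4 mm and height 46 mm. The cup's edge is at -11 mm and its rim at 38 mm, so it is clear. I'll continue to the ramp.

```bash
python3 -m jog '[195,-0.5,0.09,0,0,0,0, 195,-1,0.17,0,0,0,0, 195,-1.5,0.26,0,0,0,0, 195,-2,0.35,0,0,0,0, 195,-2.5,0.43,0,0,0,0, 195,-3,0.52,0,0,0,0, 195,-3.5,0.61,0,0,0,0, 195,-4,0.7,0,0,0,0, 195,-4.5,0.78,0,0,0,0, 195,-5,0.87,0,0,0,0, 195,-5.5,0.96,0,0,0,0, 195,-6,1.05,0,0,0,0]'
python3 - <<'E'
from h import *
s=get_state();print(s["clock"],inrest(s["position"]),s["contact_force"])
for x in (-.035,): print(x,row(rest(x,.036,.017)))
cv2.imwrite("pics/w5.png",get_image("wrist")["color"])
E
```

```text
clock: 6.05
position: [0.5147, -0.0071, 0.017]
ee_rot: [0.561, -0.478, 0.521, -0.43]
contact_force: [0.0, -1.4, -0.5]
width: 0.0203
6.05 [-0.04166631  0.03776529  0.01696161] [ 0.01606621 -1.37755157 -0.49982122]
-0.035 (array([-0.66,  0.11,  0.18]), array([ 0.   , -0.002, -0.001]))
```

View pics/w5.png

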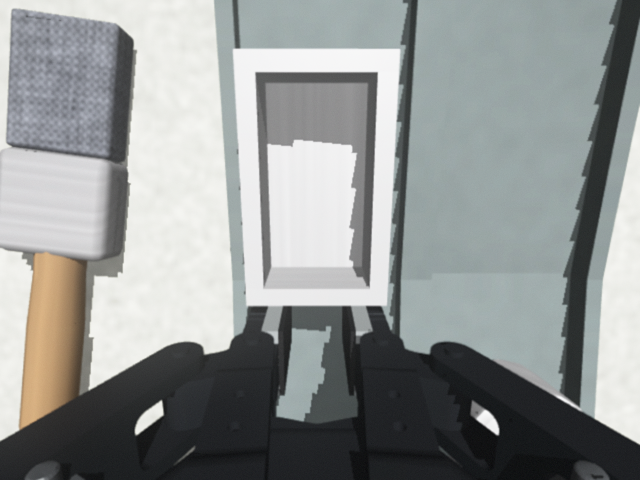

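```bash
python3 -m jog '[195,-0.5,0.09,0,0,0,0, 195,-1,0.1,0,0,0,0, 195,-1.5,0.1,0,0,0,0, 195,-2,0.1,0,0,0,0, 195,-2.5,0.1,0,0,0,0, 195,-3,0.1,0,0,0,0, 195,-3.5,0.1,0,0,0,0, 195,-4,0.1,0,0,0,0, 195,-4.5,0.1,0,0,0,0, 195,-5,0.1,0,0,0,0, 195,-5.5,0.1,0,0,0,0, 195,-6,0.1,0,0,0,0]'
cat >> h.py <<'E'
def indeck(p):
    d=np.asarray(p)-rest(-.03+.19*np.cos(a),0,.008+.19*np.sin(a)); return np.array([d@X,d@L,d@N])
E
python3 - <<'E'
from h import *
s=get_state();print(s["clock"],indeck(s["position"]),s["contact_force"])
cv2.imwrite("pics/w6.png",get_image("wrist")["color"])
E
```

```text
clock: 7.6
position: [0.5093, 0.0519, 0.0264]
ee_rot: [0.561, -0.478, 0.521, -0.43]
contact_force: [0.9, -5.2, 2.8]
width: 0.0201
7.6 [-0.13994413  0.03791313  0.00989415] [ 0.88329117 -5.20863931  2.75668915]
```

View pics/w6.png

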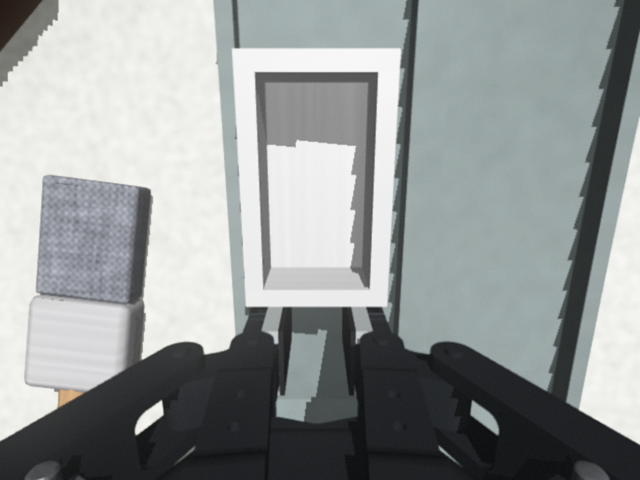

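The mould is on the ramp and straight in the lane, with about 5 N of push. I'll keep going, then approach the stop in fine steps.

```bash
python3 -m jog '[195,-0.4,0,0,0,0,0, 195,-0.8,0,0,0,0,0, 195,-1.2,0,0,0,0,0, 195,-1.6,0,0,0,0,0, 195,-2,0,0,0,0,0, 195,-2.4,0,0,0,0,0, 195,-2.8,0,0,0,0,0, 195,-3.2,0,0,0,0,0, 195,-3.6,0,0,0,0,0, 195,-3.9,0,0,0,0,0, 195,-4.1,0,0,0,0,0, 195,-4.2,0,0,0,0,0]'
python3 - <<'E'
from h import *
s=get_state();print(s["clock"],indeck(s["position"]),s["contact_force"])
c=get_image("top")["color"][180:320,190:350]
cv2.imwrite("pics/t7.png",cv2.resize(c,None,fx=4,fy=4,interpolation=cv2.INTER_CUBIC))
cv2.imwrite("pics/w7.png",get_image("wrist")["color"])
E
```

```text
clock: 9.15
position: [0.5057, 0.093, 0.0337]
ee_rot: [0.561, -0.478, 0.521, -0.43]
contact_force: [0.1, -3.1, 0.8]
width: 0.02
9.15 [-0.09809344  0.03781903  0.00985794] [ 0.14320182 -3.12778619  0.76821221]
```

View pics/t7.png

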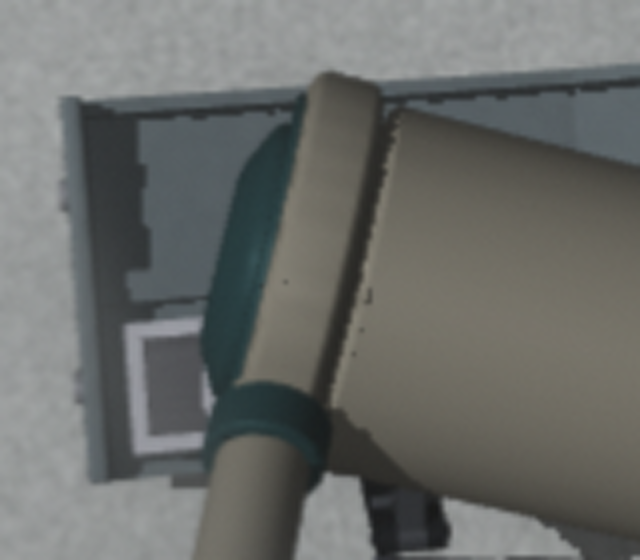

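View pics/w7.png

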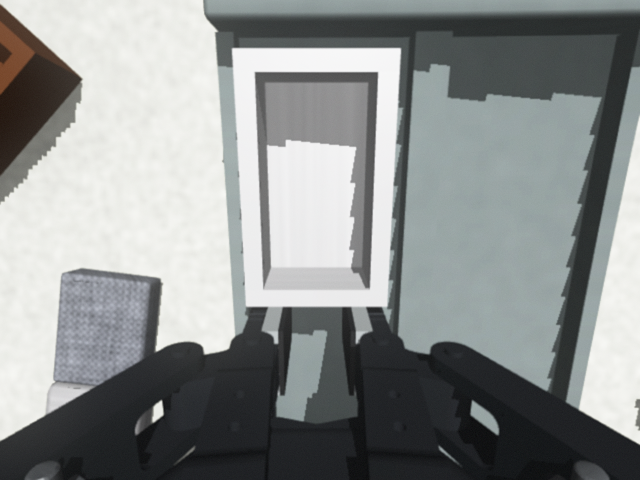

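The gap to the stop is still visible at the top of the wrist view, about 7 mm. I'll close it in small steps and watch the force.

```bash
python3 -m jog '[195,-0.1,0,0,0,0,0, 195,-0.2,0,0,0,0,0, 195,-0.3,0,0,0,0,0, 195,-0.4,0,0,0,0,0, 195,-0.5,0,0,0,0,0]'
python3 -m jog '[195,-0.05,0,0,0,0,0, 195,-0.1,0,0,0,0,0]'; python3 -m jog '[195,-0.05,0,0,0,0,0, 195,-0.05,0,0,0,0,0]'
python3 - <<'E'
from h import *
s=get_state();print(s["clock"],indeck(s["position"]),s["contact_force"])
cv2.imwrite("pics/w8.png",get_image("wrist")["color"])
E
```

```text
clock: 9.88
position: [0.5053, 0.0978, 0.0345]
ee_rot: [0.561, -0.478, 0.521, -0.43]
contact_force: [0.1, -1.7, -0.0]
width: 0.02
clock: 10.12
position: [0.5052, 0.0988, 0.0347]
ee_rot: [0.561, -0.478, 0.521, -0.43]
contact_force: [-0.3, -1.5, -1.4]
width: 0.0202
clock: 10.38
position: [0.5051, 0.0993, 0.0348]
ee_rot: [0.561, -0.478, 0.521, -0.43]
contact_force: [-0.5, -1.7, -1.7]
width: 0.0199
10.375 [-0.09161447  0.03781702  0.00987019] [-0.48672329 -1.74928704 -1.68072932]
```

View pics/w8.png

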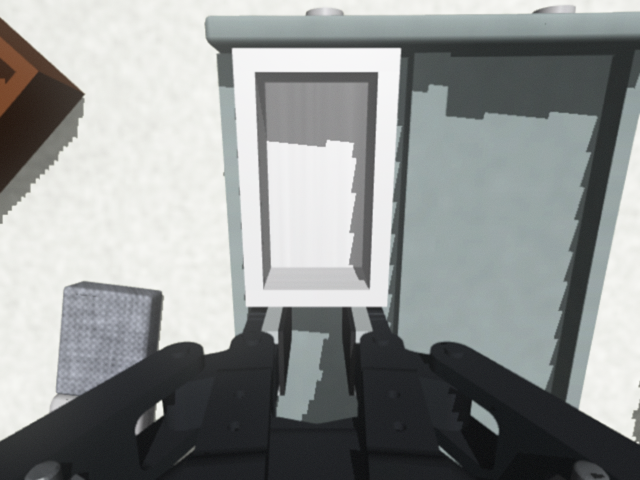

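```bash
for i in 1; do python3 -m jog '[195,-0.05,0,0,0,0,0, 195,-0.1,0,0,0,0,0]' | egrep 'pos|force'; done
python3 -m jog '[195,-0.05,0,0,0,0,0, 195,-0.05,0,0,0,0,0]'| egrep 'pos|force'
```

```text
position: [0.5052, 0.1001, 0.035]
contact_force: [0.7, -1.9, -1.7]
position: [0.5051, 0.1007, 0.0351]
contact_force: [-1.0, -1.3, -0.9]
```

```bash
python3 -m jog '[195,-0.05,0,0,0,0,0, 195,-0.05,0,0,0,0,0]' | egrep 'pos|force'
python3 -m jog '[195,-0.05,0,0,0,0,0, 195,-0.05,0,0,0,0,0]'| egrep 'pos|force'
python3 - <<'E'
from h import *
s=get_state();print(s["clock"],indeck(s["position"]),s["contact_force"])
cv2.imwrite("pics/w9.png",get_image("wrist")["color"])
E
```

```text
position: [0.5051, 0.1012, 0.0352]
contact_force: [-0.4, -0.8, -1.4]
position: [0.5051, 0.1017, 0.0353]
contact_force: [-0.1, -0.4, -1.8]
11.425 [-0.08921878  0.0377021   0.00994177] [-0.11652934 -0.42254191 -1.76720562]
```

View pics/w9.png

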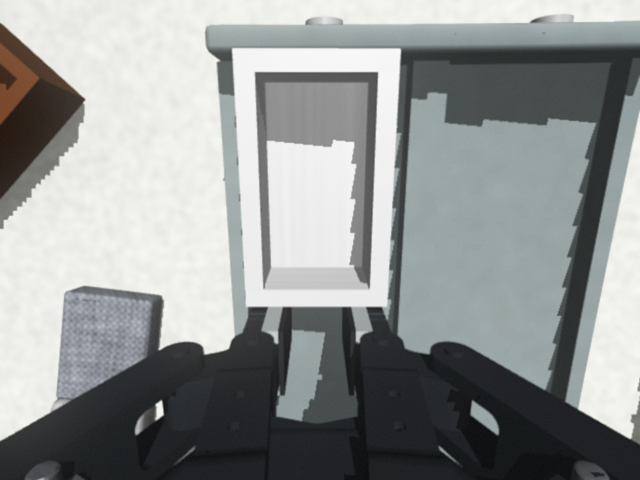

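```bash
for i in 1; do python3 -m jog '[195,-0.05,0,0,0,0,0, 195,-0.1,0,0,0,0,0]' | egrep 'pos|force'; done
python3 -m jog '[195,-0.05,0,0,0,0,0, 195,-0.05,0,0,0,0,0]'| egrep 'pos|force'
python3 - <<'E'
from h import *
s=get_state();print(s["clock"],indeck(s["position"]),s["contact_force"])
im=get_image("wrist");R0=wxyz(s["ee_rot"]).as_matrix();T=(s["position"],R0)
# intersect rays with deck-parallel planes
def ond(uv,h):
    c,d=ray(im,uv,T); o=c-rest(-.03+.19*np.cos(a),0,.008+.19*np.sin(a))
    return np.array([indeck(c+k*((h-o@N)/(k@N))) for k in d])
print("mould rim corners",ond([[233,48],[400,48],[387,306],[247,306]],.030).round(4))
g=cv2.cvtColor(im["color"],cv2.COLOR_BGR2GRAY).astype(int); print(g[15:90,500].tolist()); print(g[15:60,300].tolist())
print("stop top front edge rows 52..60 @col500",ond([[500,50],[500,54],[500,58],[500,62]],.024).round(4))
cv2.imwrite("pics/w10.png",im["color"][0:120,180:460].repeat(2,0).repeat(2,1))
E
```

```text
position: [0.5052, 0.1018, 0.0354]
contact_force: [0.1, -5.8, -1.7]
position: [0.5053, 0.1018, 0.0354]
contact_force: [-0.3, -6.3, -2.2]
11.975 [-0.08911786  0.03748126  0.00998732] [-0.34214416 -6.2631904  -2.22208323]
mould rim corners [[ 0.0027  0.0604  0.03  ]
 [ 0.0028  0.0134  0.03  ]
 [-0.0763  0.013   0.03  ]
 [-0.0763  0.0602  0.03  ]]
[241, 240, 240, 240, 239, 239, 239, 237, 217, 181, 172, 174, 171, 169, 167, 165, 161, 160, 161, 160, 159, 158, 157, 156, 155, 150, 151, 150, 149, 143, 136, 123, 106, 92, 79, 68, 59, 51, 49, 46, 49, 47, 47, 47, 50, 48, 46, 47, 52, 61, 74, 76, 76, 74, 76, 76, 76, 77, 76, 75, 76, 78, 74, 76, 73, 75, 77, 75, 77, 76, 76, 76, 79, 78, 75]
[240, 240, 239, 239, 239, 240, 239, 240, 240, 234, 187, 175, 179, 177, 175, 173, 171, 169, 168, 168, 164, 164, 162, 161, 159, 159, 157, 156, 155, 155, 152, 142, 141, 190, 238, 247, 247, 247, 247, 246, 246, 247, 246, 247, 247]
stop top front edge rows 52..60 @col500 [[ 0.0033 -0.0172  0.024 ]
 [ 0.0022 -0.0174  0.024 ]
 [ 0.0011 -0.0175  0.024 ]
 [ 0.0001 -0.0177  0.024 ]]
```

View pics/w10.png

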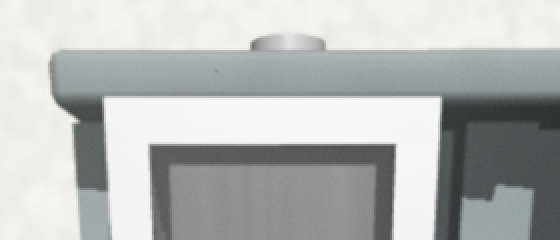

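The TCP stopped advancing and the force jumped to 6 N. In the same view the mould's front edge and the stop's face both measure about +2.7 mm. One more nudge to confirm, then I'll back straight off.

```bash
python3 -m jog '[195,-0.05,0,0,0,0,0, 195,-0.1,0,0,0,0,0, 195,-0.1,0,0,0,0,0]' | egrep 'pos|force'
python3 -m jog '[195,0.1,0,0,0,0,0, 195,0.3,0,0,0,0,0, 195,0.8,0,0,0,0,0, 195,1.5,0,0,0,0,0, 195,2,0,0,0,0,0, 195,2,0,0,0,0,0]' | egrep 'clock|pos|force'
python3 - <<'E'
from h import *
s=get_state();print(indeck(s["position"]))
cv2.imwrite("pics/w11.png",get_image("wrist")["color"])
E
```

```text
position: [0.5053, 0.1018, 0.0354]
contact_force: [0.6, -10.1, -2.1]
clock: 13.15
position: [0.5067, 0.0841, 0.0322]
contact_force: [0.0, 1.0, -0.1]
[-0.10712219  0.0376662   0.00994066]
```

View pics/w11.png

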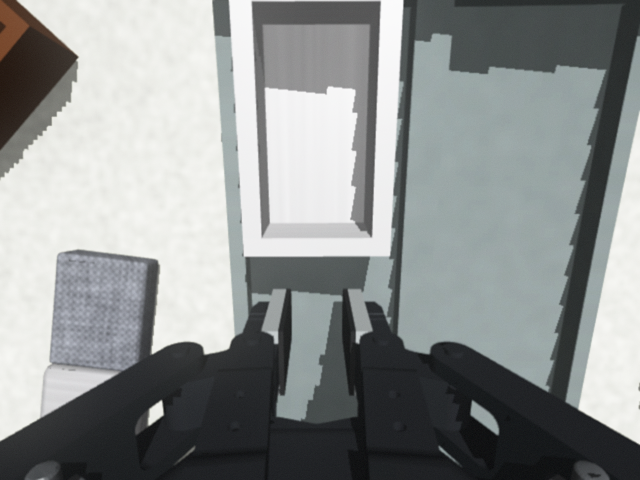

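The mould stayed put as the fingers left it. I'll raise the tool clear and check from above.

```bash
python3 -m jog '[195,0.3,-1,0,0,0,0, 195,0.6,-4,0,0,0,0, 195,1,-8,0,0,0,0, 195,3,-13,-3,0,0,0, 195,8,-15,-8,0,0,0, 195,12,-15,-12,0,0,0, 195,14,-15,-16,0,0,0, 195,14,-15,-18,0,0,0, 195,14,-15,-18,0,0,0]' | egrep 'clock|pos|force'
python3 - <<'E'
from h import *
s=get_state();R0=wxyz(s["ee_rot"]).as_matrix()
t=get_image("top");sd=get_image("side")
cv2.imwrite("pics/t12.png",cv2.resize(t["color"][180:310,195:455],None,fx=3,fy=3,interpolation=cv2.INTER_CUBIC))
cv2.imwrite("pics/s12.png",cv2.resize(sd["color"][150:350,220:450],None,fx=3,fy=3,interpolation=cv2.INTER_CUBIC))
E
```

```text
clock: 14.32
position: [0.3412, -0.0945, 0.1561]
contact_force: [-0.2, -0.2, 0.1]
```

View pics/t12.png

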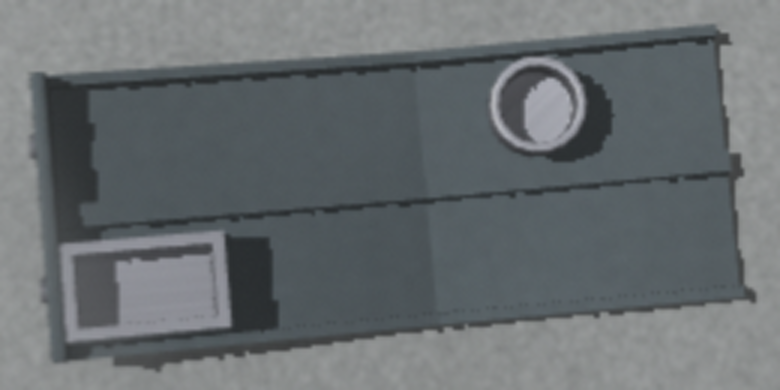

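View pics/s12.png

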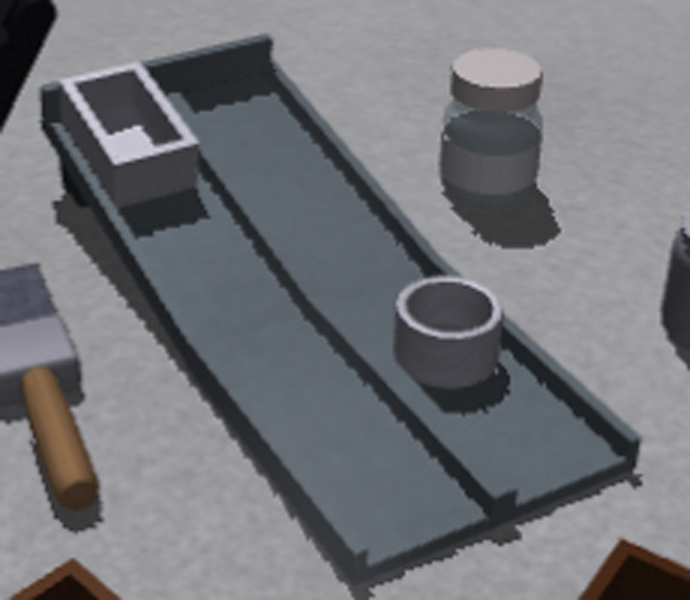

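In the top view the mould's front edge, at crop (60–68, 245–340), touches the stop. The cup is still at (538,105), unmoved. I'll check by triangulation that the mould lies flat.

```bash
python3 - <<'E'
from h import *
t=get_image("top");sd=get_image("side")
def pk(o,p): return [o[0]+(p[0]+.5)/3-.5,o[1]+(p[1]+.5)/3-.5]
for a_,b in [((68,341),(62,82)),((60,245),(142,65)),((226,231),(198,145)),((232,327),(112,166))]:
    p,e=tri(t,pk((195,180),a_),sd,pk((220,150),b));print(indeck(p).round(4),round(e,4))
p,e=tri(t,pk((195,180),(55,360)),sd,pk((220,150),(42,90)));print("stop",indeck(p),e)
print(get_state()["clock"])
E
```

```text
[0.0005 0.0613 0.0286] 0.0001
[0.0008 0.0138 0.0275] 0.0012
[-0.0797  0.0148  0.0293] 0.0014
[-0.0787  0.0628  0.0292] 0.002
stop [0.00767164 0.07032552 0.02070241] 0.0004918285816571036
14.525
```

The rim corners are at deck x ≈ 0 at the front and -79 mm at the back, all 28–29 mm above the deck. So the mould is flat and against the stop.

```bash
python3 -c "
from rig import *
print(sign_off())"
```

```text
the job is handed in; nothing more can be done
None
```

I pushed the oblong mould up the near lane with the partly closed fingers behind its back wall. It now lies flat on the ramp with its front end against the stop, and I handed the job in at about 14.5 s.

- **Stop contact:** at the stop the tool stopped advancing and the push rose to 6 N, then 10 N on a last nudge. The mould did not move when the fingers backed off.
- **Mould position:** measured from the top and side cameras, the rim corners lie at deck x ≈ +0.5 mm at the front and ≈ -79 mm at the back. They stand 28–29 mm above the ramp, against the nominal 30, which is within the calibration error.
- **Cup:** it is at the same pixels as at the start, and the gripper passed it without touching.
- **Disagreement:** the wrist camera put the mould's front edge at about +2.7 mm. It showed the stop's face at about the same place, which is consistent with contact plus calibration offset.

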